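# Open the cutter carton under the door track

### The arm

A 6-joint arm with a two-finger parallel gripper is mounted at the origin on the work surface. World frame = base frame: x ahead of the robot, y to its left, z up, the work surface at z = 0. Lengths are in m, angles in rad, forces in N, time in s.
With the tool pointing down it reaches from about 0.225 to 0.875 m from the base axis. Payload 3.4 kg.
Tool frame: the origin (TCP) lies at the very end of the fingers, on their centre line; the grasp point (between the pads) lies 19 mm behind it; z points along the fingers, y is the direction in which the jaws open and shut (so a half turn about z gives the same grasp; the last joint's range is limited). The gripper opens to 85 mm and grips with 20 to 120 N. Pads are 22 mm wide; open, the fingers measure 114 mm over their backs; the gripper's body (76 mm by 85 mm) begins 54 mm behind the grasp point. The pads swing forward as they close: fully open they stand 13 mm farther back than shut.
Start: joints at [1.171, 0.276, 1.505, -0, 1.361, -0.121], TCP at [0.158, 0.553, 0.231] pointing down, gripper open.
Joint ranges: [-2.89, 2.89], [-0.75, 2.08], [0.22, 2.7], [-1.18, 4.32], [0.11, 2.71], [-2.7, 2.7]. Speed limits (rad/s): [2.57, 2.57, 3.14, 3.14, 3.14, 3.14].

### API

Orientations are given as a unit quaternion [w, x, y, z].
In Python, from rig import manip gives the robot as it stands. The module is installed in compiled form; this text tells all that it offers.
- The arm moves only by the tool carry_out, never from a script. Its argument "moves" is one flat list of numbers, 5 for each row, row after row: the opening in per cent of the stroke, from 0 (shut) to 100 (fully open), then the shift along the world's x, y, z in cm, then the turn about the world's z in rad. A call has exactly 10 rows; each row shifts and turns the commanded pose from where the row before left it; what a row does not reach is not made up. A row lasts 1/10 s, in which the tool goes at most 50 mm and 8.59 degrees, less where a joint would pass 70% of its speed; a pose out of reach is approached as far as the arm can. A call is refused whole if a number of a shift passes 5 or a number of a turn 0.15, either way. A call with a gripper value outside its range is refused whole. The fingers move at their own pace and stop on an object; "squeeze" is the grip in N (left out, the last holds). Time passes only in rows, so rows that do not move let the fingers close, or fill a call up. It gives the time, the measured TCP pose, the force and the opening at its end, in the units of the state.
- manip.get_state(): the state, without advancing time (a new reading comes with each control period).
- manip.get_image(name): name is "scene" or "top"; returns the picture (420x560x3 uint8, red, green, blue); there is no depth.
- manip.camera_info(name): a dict with "fov_y" (degrees; the focal length in pixels is half the picture's height over the tangent of half this angle, whatever the lens; pixels are square), "cx", "cy" (the principal point, pixels), "rvec" (rotation vector, rad) and "tvec" (3), from world to camera coordinates, as OpenCV has them. Camera axes: x right, y down, z forward; pixel columns grow to the right and rows downward; lengths in m; the calibration is good to about 2 mm. A picture is of the moment at which its call begins. camera_info takes no time and is no camera call.
- manip.sign_off(): hands the job in, once; it reports no verdict.
The state is a dict: "clock": time; "qpos": joint angles; "qd": joint speeds; "effort": joint torques, N m; "position": TCP position; "ee_rot": TCP orientation; "contact_force": force on the tool from outside, world axes, zero at the start; "moment": the same for the moment, N m; "width": finger opening in m.
Only numpy, scipy, OpenCV 4.12 (cv2) and the standard library are available. Lean on these libraries where they do the work, as an engineer would, in place of code of your own. Each camera call takes 0.05 s, during which the arm holds its last target. There are 200 camera calls.

### The job

A carton of new cutters stands on the birch shelf, half under the door track: fold both of its top flaps, the one nearer the robot that is ajar and the closed one under the track, right back, well past upright, so that they stay open and the cutters inside lie exposed. Be gentle with the carton, do not bump the unit's track, press on the packed cutters or shift them, and leave the other things on the shelf where they stand.

Things in the scene. Friction and masses are not known exactly. Their poses are not given: they have to be found in the camera images.
- carton: Brown corrugated carton, does not move, 150 (x, depth) x 160 (y, width) x 115 high with 4 mm walls and floor, open at the top but for the two flaps. Origin: centre of its underside; z up, x points from the near wall to the far wall (away from the robot). The two small end flaps are already folded down outside its y ends (to 95 mm from the centre line).
- near_flap (a joint): Angle of the near flap, rad: 0 = lying shut (level), 1.57 = upright, 2.7 = stop, folded back towards the robot. Flap: cardboard 70 mm long (x, from hinge to free edge), 156 wide, 4 thick; hinged on the top of the carton's near (-x) wall, starts ajar. The crease is stiff: it stays where it is left and takes about 2 N at the edge to turn.
- far_flap (a joint): Angle of the far flap, rad: 0 = lying shut (level), 1.57 = upright, 2.7 = stop, folded back away from the robot. Same flap, hinged on the top of the carton's far (+x) wall, starts shut or almost so; its free edge faces the robot, and when both are shut a 10 mm slit lies between the free edges. Same stiff crease.
- near_flap_hinge (a point): Middle of the near flap's hinge line: 75 mm to -x of the carton's centre, 117 mm above its underside; axes as the carton's. The flap's mid-thickness passes through it.
- far_flap_hinge (a point): Middle of the far flap's hinge line: 75 mm to +x of the carton's centre, 117 mm above its underside; axes as the carton's.
- near_flap_edge (a point): Middle of the near flap's free edge, at mid-thickness.
- far_flap_edge (a point): Middle of the far flap's free edge, at mid-thickness.
- unit: White laminate unit, fixed: birch shelf 15 thick, 300 deep, 920 wide, under all else; uprights at y +-451; overhead, from end to end, a white door track 60 deep, 312 to 338 above the work surface. A frosted acrylic door hangs from it, parked at y 275 to 435. No back. Origin on the work surface 80 mm before the track's front edge; x away from the robot, y along the shelf.
- rail_edge (a point): Front lower edge of the overhead track at the unit's middle, 80 mm to +x of the unit's origin and 312 above the work surface; the edge runs along the unit's y.
- packed_cutters: Nest of three stainless square cutters, 75 x 75 x 45 high, loose on the carton's floor. Origin: centre of its underside.
- packed_plunger: Pale green plastic plunger cutter, 48 in diameter, 50 high, loose on the carton's floor. Origin: centre of its underside.
- jar: Glass storage jar with a wooden lid, 82 in diameter, 121 high, bystander. Origin: centre of its underside.
- square_cutter: Stainless square cutter 60 x 60 x 50 high, bystander. Origin: centre of its underside.
- plunger_cutter: Pale green plunger cutter, 48 in diameter, 50 high, bystander. Origin: centre of its underside.
- spatula: Steel spatula with black handle, about 200 long, 26 wide, 14 high, lying on the shelf, bystander. Origin on its underside near the middle; x along it, handle to -x.

How it is judged:
By the outcome, as a careful person would: the job done as asked, in the order asked, and still so for the second after the job is handed in, with the robot touching nothing.
It also fails if it takes over 48 s, if anything falls off the work surface, if the arm or the gripper's body presses on something with over 40 N, if the wrist force passes 120 N, or if a joint passes its speed limit or range.

## Working session

There is one attempt and no reset: what is moved stays moved. The work goes in short steps, Python scripts to look and compute and a tool call to move; the robot and the scene stay as the last step left them, time stands still between calls to the robot, and variables do not carry over. Pictures are saved under pics/ and viewed, about 8 in all and at most 12, crops included, and the job is handed in when it is done.

Besides the shell and the picture viewer there is one more tool, called after ">>>" as a command line: name --argument value ..., lists and objects as JSON in quotes. carry_out: Moves the arm, as the interface text tells. Its arguments: {"type":"object","properties":{"moves":{"type":"array","items":{"type":"number"}},"squeeze":{"type":"number"}},"required":["moves"]}

```bash
mkdir -p pics; cat > h.py <<'E'
import numpy as np,cv2
from rig import manip
def P(n):
    c=manip.camera_info(n);f=210/np.tan(np.radians(c['fov_y'])/2)
    K=np.array([[f,0,c['cx']],[0,f,c['cy']],[0,0,1]]);R=cv2.Rodrigues(np.array(c['rvec'],float))[0];return K,R,np.array(c['tvec'],float)
def ray(n,u,v):
    K,R,t=P(n);return -R.T@t,R.T@np.linalg.inv(K)@[u,v,1]
def on(n,u,v,z):
    o,d=ray(n,u,v);return o+d*(z-o[2])/d[2]
def proj(n,p):
    K,R,t=P(n);q=K@(R@np.array(p)+t);return q[:2]/q[2]
def tri(a,b):
    o1,d1=ray('scene',*a);o2,d2=ray('top',*b)
    s=np.linalg.lstsq(np.c_[d1,-d2],o2-o1,rcond=None)[0];return (o1+d1*s[0]+o2+d2*s[1])/2,np.linalg.norm(o1+d1*s[0]-o2-d2*s[1])
def snap(f):
    a=[manip.get_image(n) for n in('scene','top')]
    for n,i in zip(('scene','top'),a): cv2.imwrite(f'pics/{f}_{n}.png',i[:,:,::-1])
    return a
E
python3 - <<'E'
from h import *
np.set_printoptions(precision=3,suppress=True)
snap('a')
for n in('scene','top'):
    K,R,t=P(n);print(n,K[0,0],-R.T@t,R[2],manip.camera_info(n))
print(manip.get_state())
E
```

```text
scene 480.41474148532393 [0.277 0.827 1.167] [ 0.245 -0.633 -0.735] {'fov_y': 47.222423220130885, 'cx': 278.65890333266515, 'cy': 206.5262642541999, 'rvec': array([ 0.522, -2.76 ,  1.08 ]), 'tvec': array([0.555, 0.301, 1.313])}
top 401.44229418318037 [0.496 0.026 1.213] [ 0.075 -0.033 -0.997] {'fov_y': 55.22937266056966, 'cx': 274.34637272201775, 'cy': 215.51357647393488, 'rvec': array([ 2.232, -2.167,  0.119]), 'tvec': array([-0.03 ,  0.585,  1.173])}
{'clock': 0.1, 'qpos': array([ 1.171,  0.277,  1.506, -0.   ,  1.361, -0.121]), 'qd': array([-0.   , -0.002, -0.002, -0.001, -0.   ,  0.001]), 'effort': array([  0.001, -41.771, -24.64 ,  -0.   ,   0.006,   0.   ]), 'position': array([0.158, 0.552, 0.231]), 'ee_rot': array([-0.   ,  0.139,  0.99 , -0.001]), 'contact_force': array([-0.54 ,  0.218,  0.466]), 'moment': array([0.006, 0.006, 0.019]), 'width': 0.08547774285559029}
```

View pics/a_scene.png

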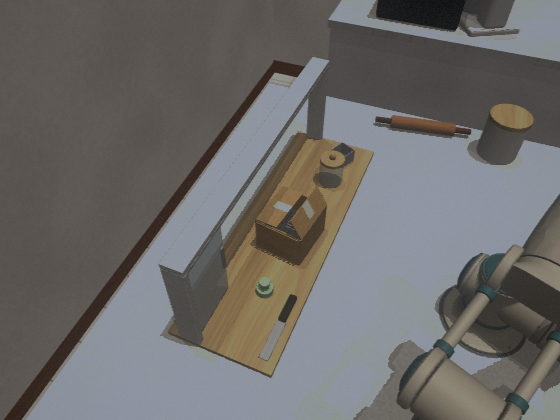

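View pics/a_top.png

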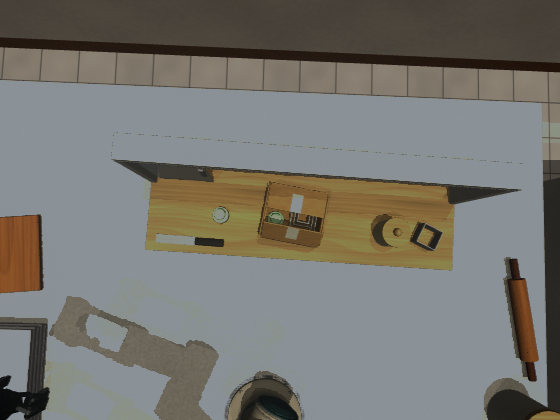

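The scene view shows the carton around (290,222) with its near flap ajar. In the top view it is around (293,215), jar (395,232), plunger (220,214) and track front edge y≈160–190. I'll enlarge the carton in both views.

```bash
python3 - <<'E'
from h import *
a=cv2.imread('pics/a_scene.png')[175:275,240:340];b=cv2.imread('pics/a_top.png')[165:265,240:340]
o=[cv2.convertScaleAbs(cv2.resize(i,(400,400),interpolation=cv2.INTER_CUBIC),alpha=1.5) for i in(a,b)]
cv2.imwrite('pics/a_crop.png',np.hstack(o))
np.set_printoptions(precision=3,suppress=True)
# track front edge: top view rough, z .312/.338
for p in[(113,160),(520,190)]: print(on('top',*p,.312),on('top',*p,.338))
for p in[(148,180),(146,249),(452,270),(455,203)]: print('shelf',on('top',*p,.015))
E
```

```text
[0.678 0.362 0.312] [0.673 0.353 0.338]
[ 0.641 -0.57   0.312] [ 0.637 -0.553  0.338]
shelf [0.681 0.367 0.015]
shelf [0.476 0.362 0.015]
shelf [ 0.439 -0.553  0.015]
shelf [ 0.642 -0.563  0.015]
```

View pics/a_crop.png

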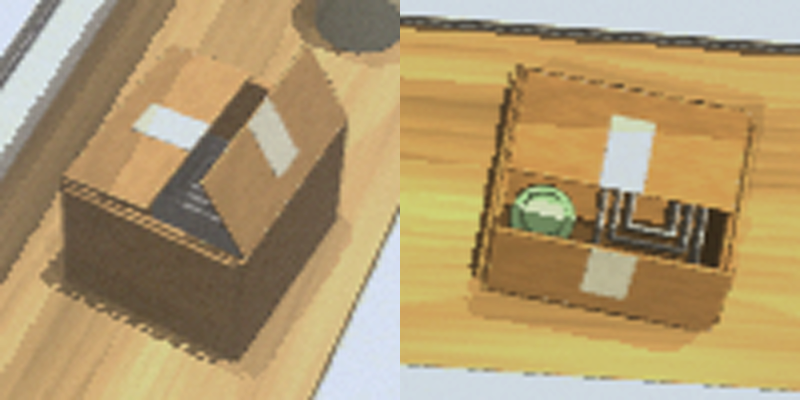

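The crop shows the near flap ajar (top view: hinge at about (487,290)–(718,328), free edge at about (502,232)–(722,268) in the right half). The far flap is shut and both packed items are visible through the gap.

```bash
python3 - <<'E'
from h import *
np.set_printoptions(precision=3,suppress=True)
T=lambda x,y:(240+(x-400)/4-.4,165+y/4-.4)
S=lambda x,y:(240+x/4-.4,175+y/4-.4)
for n,p in dict(farhingeL=(517,65),farhingeR=(750,107),farfreeL=(507,170),farfreeR=(738,210),nearhL=(487,290),nearhR=(718,328)).items(): print(n,on('top',*T(*p),.132))
for n,p in dict(farhL=(62,180),farhR=None,nearhL=(238,262),nearhR=(345,125),farfreeL=(152,217)).items():
    if p: print('scene',n,on('scene',*S(*p),.132))
print('near free L',tri(S(205,185),T(502,232)));print('near free R',tri(S(303,55),T(722,268)))
for p in[(390,23)]: pass
print('rail at',on('top',*T(400,18),.312),on('top',*T(800,45),.312))
E
```

```text
farhingeL [0.672 0.009 0.132]
farhingeR [ 0.648 -0.151  0.132]
farfreeL [0.6   0.013 0.132]
farfreeR [ 0.578 -0.144  0.132]
nearhL [0.518 0.024 0.132]
nearhR [ 0.497 -0.132  0.132]
scene farhL [0.666 0.008 0.132]
scene nearhL [0.524 0.032 0.132]
scene nearhR [ 0.494 -0.118  0.132]
scene farfreeL [0.594 0.016 0.132]
near free L (array([0.555, 0.016, 0.182]), np.float64(0.00020160333517203207))
near free R (array([ 0.534, -0.127,  0.181]), np.float64(0.0034186739419394454))
rail at [0.667 0.079 0.312] [ 0.66  -0.15   0.312]
```

>>> carry_out --moves '[0,2.5,-4,0.3,-0.133,0,2.5,-4,0.3,-0.133,0,2.5,-4,0.3,-0.133,0,2.5,-4,0.3,-0.133,0,2.5,-4,0.3,-0.133,0,2.5,-4,0.3,-0.133,0,2.5,-4,0.3,-0.133,0,2.5,-4,0.3,-0.133,0,2.5,-4,0.3,-0.133,0,2.5,-4,0.3,-0.133]' --squeeze 20

```text
clock: 1.1
position: [0.4086, 0.151, 0.2613]
ee_rot: [-0.0, 0.722, 0.692, 0.0]
contact_force: [0.6, 0.4, 0.4]
width: 0.0002
```

>>> carry_out --moves '[0,2.85,-3.4,0,0,0,2.85,-3.4,0,0,0,2.85,-3.4,0,0,0,2.85,-3.4,0,0,0,2.85,-3.4,0,0,0,2.85,-3.4,0,0,0,0,0,-2.5,0,0,0,0,-2.5,0,0,0,0,-2.5,0,0,0,0,-1.5,0]'

```text
clock: 2.1
position: [0.5778, -0.0511, 0.1686]
ee_rot: [-0.002, 0.721, 0.693, -0.001]
contact_force: [0.5, 0.1, 0.0]
width: -0.0002
```

```bash
cat > v.py <<'E'
from h import *
import sys
snap(sys.argv[1])
a=cv2.imread(f'pics/{sys.argv[1]}_scene.png')[130:290,210:370];b=cv2.imread(f'pics/{sys.argv[1]}_top.png')[130:290,210:370]
o=[cv2.convertScaleAbs(cv2.resize(i,(400,400),interpolation=cv2.INTER_CUBIC),alpha=1.5) for i in(a,b)]
cv2.imwrite(f'pics/{sys.argv[1]}.png',np.hstack(o))
E
python3 v.py b
```

```text
(no output)
```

View pics/b.png

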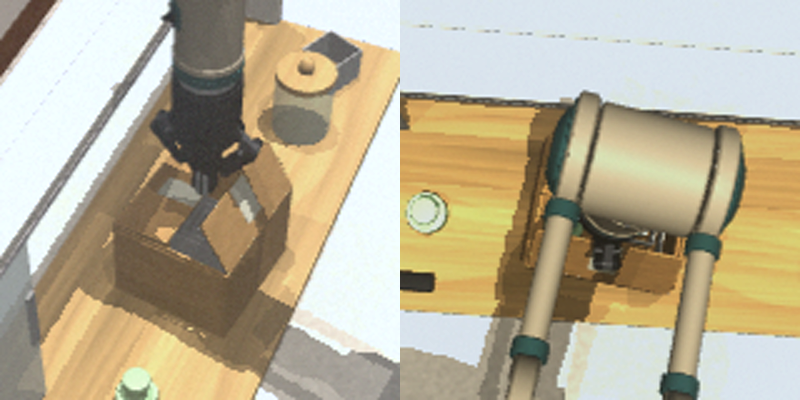

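>>> carry_out --moves '[0,-1,0.1,0,0,0,-1,0.1,0,0,0,-1,0.1,0,0,0,-1,0.1,0,0,0,-1,0.1,0,0,0,-1,0.1,0,0,0,-1,0.1,0,0,0,-1,0.1,-0.3,0,0,-1,0.1,-0.3,0,0,-0.8,0.1,-0.3,0]'

```text
clock: 3.2
position: [0.4804, -0.0413, 0.1621]
ee_rot: [0.0, 0.72, 0.694, -0.0]
contact_force: [2.7, -0.6, 1.4]
width: -0.0
```

```bash
python3 v.py c; python3 - <<'E'
from h import *
for z in np.arange(.17,.5,.03): print(round(z,2),proj('scene',[.578,-.051,z]).round(),proj('top',[.578,-.051,z]).round())
print(manip.get_state()['position'],manip.get_state()['contact_force'])
E
```

```text
0.17 [291. 205.] [291. 215.]
0.2 [292. 197.] [292. 214.]
0.23 [292. 190.] [293. 213.]
0.26 [292. 182.] [294. 212.]
0.29 [292. 174.] [295. 211.]
0.32 [293. 166.] [296. 210.]
0.35 [293. 157.] [297. 209.]
0.38 [293. 148.] [299. 207.]
0.41 [294. 139.] [300. 206.]
0.44 [294. 129.] [301. 204.]
0.47 [294. 119.] [303. 203.]
[ 0.47892972 -0.04094857  0.16166988] [1.03884251 0.57249168 0.558836  ]
```

View pics/c.png

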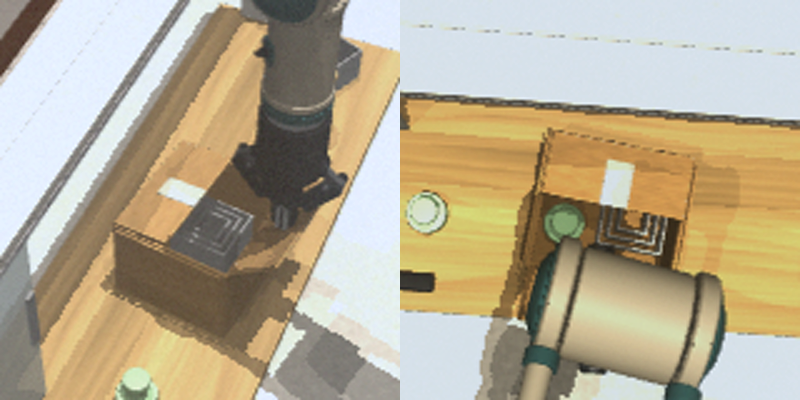

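View pics/b_scene.png

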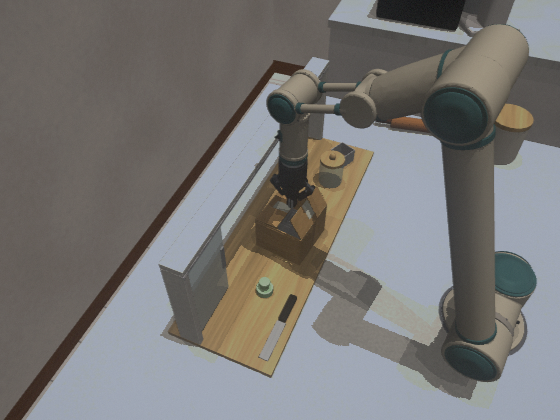

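The near flap is folded well back and the cutters are visible (scene crop ~(220,225)). The wrist's wide joint sits well above track height. Next I'll bring the shut fingers up to the far flap's free edge, right of its middle.

>>> carry_out --moves '[0,0.5,0,2,0,0,0.5,0,3,0,0,2,-2,0,0,0,2,-2,0,0,0,2,-2,0,0,0,0.9,-0.9,0,0,0,0,0,-3,0,0,0,0,-3,0,0,0,0,-3,0,0,0,0,-0.4,0]'

```text
clock: 4.3
position: [0.5561, -0.1087, 0.1143]
ee_rot: [-0.005, 0.72, 0.694, -0.003]
contact_force: [-0.7, 0.4, -0.0]
width: -0.0001
```

```bash
python3 v.py d; python3 -c "
from h import *
s=manip.get_state();print(s['position'],s['contact_force'])"
```

```text
[ 0.55904465 -0.10959024  0.11756298] [ 0.40439569 -0.50022865 -0.13334547]
```

View pics/d.png

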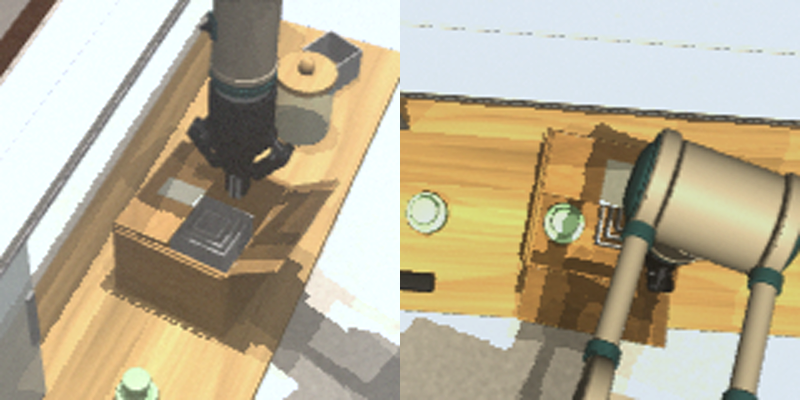

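The near flap lies well back; the fingers stand just inside the carton, before the far flap's edge. Feeling for the edge now.

>>> carry_out --moves '[0,0.2,0,0,0,0,0.1,0,0,0,0,0.1,0,0,0,0,0.1,0,0,0,0,0.1,0,0,0,0,0.1,0,0,0,0,0.1,0,0,0,0,0,0,0,0,0,0,0,0,0,0,0,0,0,0]'

```text
clock: 5.4
position: [0.5647, -0.1102, 0.1176]
ee_rot: [-0.003, 0.72, 0.694, -0.003]
contact_force: [-8.1, -1.2, 1.2]
width: 0.0002
```

>>> carry_out --moves '[0,0.05,0,0.1,0,0,0.03,0,0.15,0,0,0.03,0,0.2,0,0,0.03,0,0.2,0,0,0.03,0,0.2,0,0,0.04,0,0.2,0,0,0.04,0,0.2,0,0,0.05,0,0.2,0,0,0.05,0,0.2,0,0,0.06,0,0.2,0]'

```text
clock: 6.4
position: [0.5676, -0.1106, 0.1355]
ee_rot: [-0.003, 0.72, 0.694, -0.004]
contact_force: [-9.7, -2.5, -0.1]
width: 0.0001
```

```bash
python3 v.py e; python3 -c "
from h import *
s=manip.get_state();print(s['position'],s['contact_force'])"
```

```text
[ 0.56770479 -0.11062848  0.13580562] [-9.96528044 -2.65091158  1.38059216]
```

View pics/e.png

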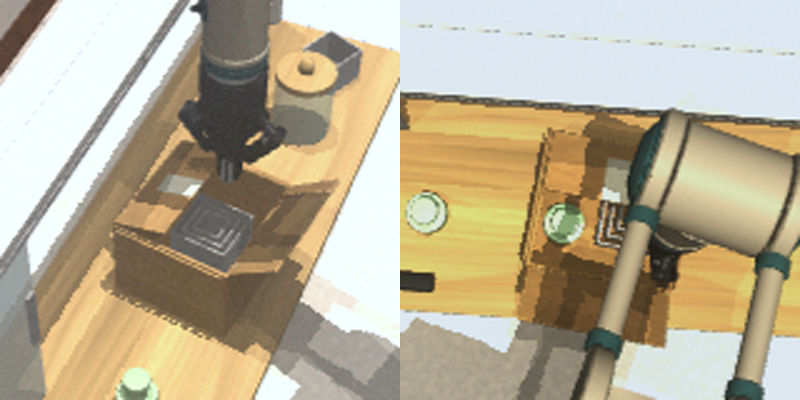

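Still at about 10 N while x advanced 3 mm and z rose 18 mm, so the flap edge is rising with the fingers. I'll follow the arc.

>>> carry_out --moves '[0,0.13,0,0.4,0,0,0.16,0,0.39,0,0,0.18,0,0.38,0,0,0.2,0,0.36,0,0,0.23,0,0.34,0,0,0.26,0,0.32,0,0,0.28,0,0.3,0,0,0.3,0,0.28,0,0,0.32,0,0.26,0,0,0.34,0,0.2,0]'

```text
clock: 7.5
position: [0.5954, -0.1105, 0.1695]
ee_rot: [-0.0, 0.72, 0.694, -0.001]
contact_force: [-4.4, -0.9, 2.2]
width: 0.0
```

```bash
python3 v.py f; python3 -c "
from h import *
s=manip.get_state();print(s['position'],s['contact_force'])"
```

```text
[ 0.59663077 -0.11032523  0.16961777] [-3.17347711 -0.62780816  1.46499849]
```

View pics/f.png

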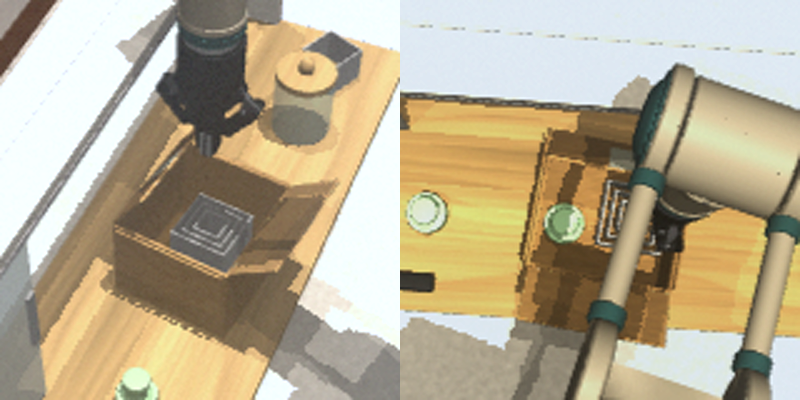

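The far flap is now at about 0.9 rad. I'll back off, open the jaws so the front finger reaches further forward, and re-enter.

>>> carry_out --moves '[0,-1.5,0,0,0,0,-2,-0.5,0,0,0,-2.3,-1,0,0,100,0,0,0,0,100,0,0,0,0,100,0,0,0,0,100,0,0,0,0,100,0,0,0,0,100,0,0,-0.7,0,100,0,0,-0.7,0]'

```text
clock: 8.6
position: [0.5386, -0.1251, 0.1546]
ee_rot: [0.0, 0.72, 0.694, 0.0]
contact_force: [-0.2, -0.3, -0.9]
width: 0.0852
```

```bash
python3 v.py g; python3 -c "
from h import *
s=manip.get_state();print(s['position'],s['contact_force'],s['width'])"
```

```text
[ 0.53742885 -0.12474904  0.15353455] [-0.26443738  0.00743929  0.05456451] 0.08573709151306969
```

View pics/g.png

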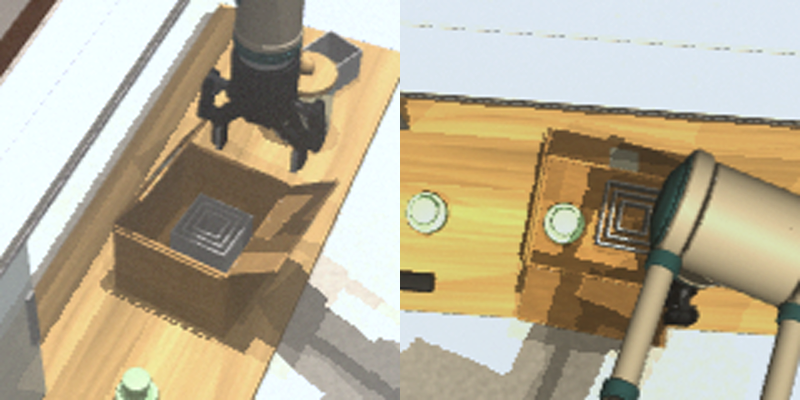

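Jaws are open at 85 mm, with the far flap standing free at an angle (crop ~(170,160)). Pushing it over.

>>> carry_out --moves '[100,1,0,0,0,100,1,0,0,0,100,1,0,0,0,100,1,0,0,0,100,1,0,0,0,100,0.8,0,0,0,100,0.7,0,0,0,100,0.6,0,0,0,100,0.3,0,0,0,100,0,0,0,0]'

```text
clock: 9.7
position: [0.613, -0.1249, 0.155]
ee_rot: [0.0, 0.72, 0.694, 0.0]
contact_force: [-1.6, -0.5, 0.8]
width: 0.0856
```

```bash
python3 v.py i; python3 -c "
from h import *
s=manip.get_state();print(s['position'],s['contact_force'],s['width'])"
```

```text
[ 0.61319544 -0.12511368  0.15543008] [-0.35346926  0.24155676  1.07035692] 0.08554733510096424
```

View pics/i.png

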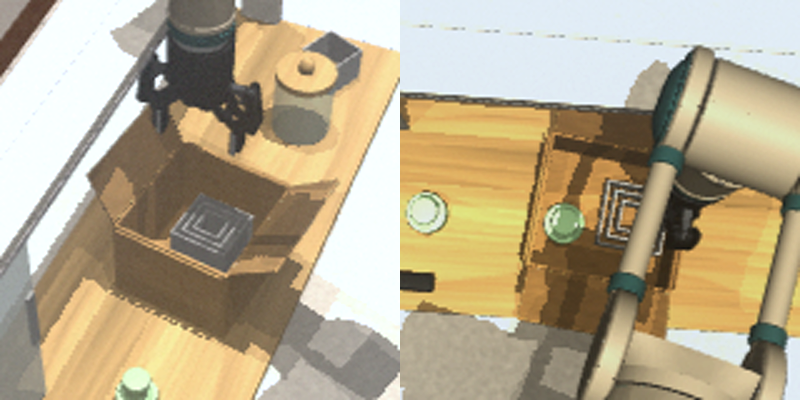

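The flap is just past upright (edge at scene crop ~(90,178)). I'll press down gently with the front finger to fold it further.

>>> carry_out --moves '[100,0.1,0,-0.25,0,100,0.1,0,-0.25,0,100,0,0,-0.25,0,100,0,0,-0.25,0,100,0,0,-0.25,0,100,0,0,-0.25,0,100,0,0,-0.25,0,100,0,0,-0.25,0,100,0,0,-0.2,0,100,0,0,0,0]'

```text
clock: 10.8
position: [0.6152, -0.1254, 0.1334]
ee_rot: [0.001, 0.72, 0.694, 0.001]
contact_force: [-0.8, 0.3, 3.6]
width: 0.0853
```

```bash
python3 v.py j; python3 -c "
from h import *
s=manip.get_state();print(s['position'],s['contact_force'],s['width'])"
```

```text
[ 0.6150658  -0.12533095  0.13336221] [0.88261247 1.29501799 3.9221354 ] 0.08520528880274811
```

View pics/j.png

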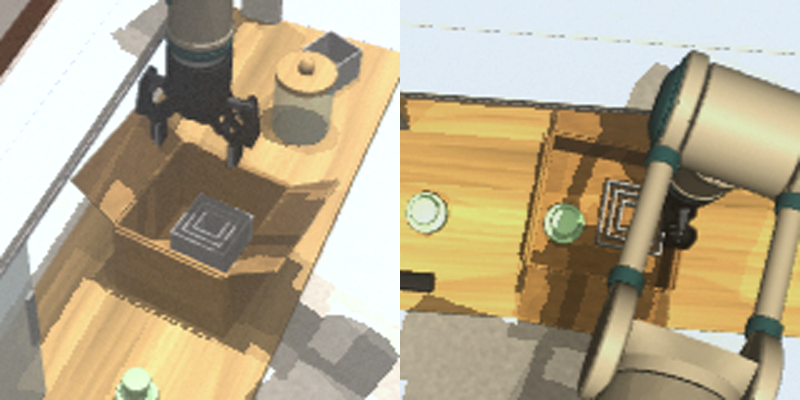

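```bash
python3 - <<'E'
from h import *
ax=np.array([.989,-.146,0]);ay=np.array([.146,.989,0]);h=np.array([.670,.007,.132])
for c in[(75,180),(90,178)]:
    o,d=ray('scene',210+c[0]/2.5,130+c[1]/2.5);p=o+d*((h-o)@ay)/(d@ay);q=p-h
    print(p.round(3),q@ax,q[2],np.pi-np.arctan2(q[2],q@ax))
E
```

```text
[0.714 0.001 0.18 ] 0.04424148413405074 0.047712303823095104 2.3184671395743743
[0.693 0.004 0.194] 0.02344524500883869 0.06198968324332843 1.9323800604375523
```

About 2.3 rad. A little further, then retreat up and back.

>>> carry_out --moves '[100,0,0,-0.2,0,100,0,0,-0.2,0,100,0,0,-0.1,0,100,0,0,0,0,100,-0.5,0,0.5,0,100,-1,0,1.5,0,100,-1.5,0,3,0,100,-2,0,4,0,100,-2,0,4,0,100,-3,0,4,0]'

```text
clock: 11.9
position: [0.513, -0.125, 0.2997]
ee_rot: [-0.0, 0.72, 0.694, -0.0]
contact_force: [0.4, -0.4, 1.1]
width: 0.0853
```

>>> carry_out --moves '[100,-2.5,4,0,0,100,-2.5,4,0,0,100,-2.5,4,0,0,100,-2.5,4,0,0,100,-2.5,4,0,0,100,-2.5,4,0,0,100,-2.5,4,0,0,100,-2.5,4,0,0,100,-2.5,4,0,0,100,-2.5,4,0,0]'

```text
clock: 12.9
position: [0.2621, 0.2752, 0.2986]
ee_rot: [0.0, 0.721, 0.693, 0.0]
contact_force: [0.8, 0.7, 0.6]
width: 0.0856
```

```bash
python3 v.py k
```

```text
(no output)
```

The viewer limit is reached, so I'll check numerically: bystander shifts and the far flap's corner.

```bash
python3 - <<'E'
from h import *
a=cv2.imread('pics/a_top.png');k=cv2.imread('pics/k_top.png')
for n,(x,y,w,h) in dict(plunger=(208,202,26,26),jar=(375,212,32,36),cutter=(408,217,36,36),spat=(150,228,78,24),packplunger=(264,206,24,24)).items():
    r=cv2.matchTemplate(k[y-6:y+h+6,x-6:x+w+6],a[y:y+h,x:x+w],cv2.TM_CCOEFF_NORMED);_,m,_,l=cv2.minMaxLoc(r);print(n,(l[0]-6,l[1]-6),round(m,2))
# far flap's corner vs predicted positions by angle, scene; compare darkness between j and k
ax=np.array([.989,-.146,0]);ay=np.array([.146,.989,0])
S=cv2.imread('pics/k_scene.png');d0=cv2.absdiff(S,cv2.imread('pics/a_scene.png')).sum(2)
for th in(2.0,2.2,2.3,2.4,2.5,2.6,2.7):
    p=np.array([.670,.007,.132])+.07*(-np.cos(th)*ax+[0,0,np.sin(th)]);print(th,proj('scene',p).round(1))
hsv=cv2.cvtColor(S,cv2.COLOR_BGR2HSV)
for r in range(194,212,2): print(r,[int(d0[r,c]) for c in range(226,256,2)])
# near flap
for th in(2.2,2.5,2.7):
  for h in([.521,.028,.132],[.4955,-.125,.132]):
    p=np.array(h)+.07*(np.cos(th)*ax+[0,0,np.sin(th)]);print('near',th,proj('scene',p).round(1),proj('top',p).round(1))
print(manip.get_state()['clock'])
E
```

```text
plunger (0, 0) 1.0
jar (0, 0) 1.0
cutter (0, 0) 1.0
spat (0, 0) 1.0
packplunger (0, 0) 0.51
2.0 [244.3 200.1]
2.2 [240.7 200.2]
2.3 [239.2 200.6]
2.4 [237.8 201.2]
2.5 [236.6 201.9]
2.6 [235.6 202.8]
2.7 [234.8 203.8]
194 [54, 52, 52, 52, 58, 52, 28, 27, 45, 7, 222, 216, 225, 224, 60]
196 [55, 58, 52, 59, 56, 31, 23, 34, 34, 208, 225, 235, 221, 96, 45]
198 [50, 56, 55, 55, 32, 25, 25, 48, 200, 227, 225, 219, 216, 45, 25]
200 [45, 54, 61, 39, 25, 19, 44, 193, 232, 228, 229, 227, 44, 30, 38]
202 [64, 59, 52, 31, 26, 38, 196, 226, 225, 228, 223, 66, 43, 36, 11]
204 [61, 51, 20, 21, 31, 34, 228, 226, 215, 220, 100, 40, 26, 11, 3]
206 [52, 42, 24, 35, 38, 58, 45, 202, 221, 214, 57, 30, 47, 10, 114]
208 [53, 34, 34, 22, 48, 51, 49, 52, 218, 88, 44, 40, 10, 97, 77]
210 [25, 30, 11, 52, 54, 46, 53, 54, 55, 59, 26, 44, 12, 86, 88]
near 2.2 [315.1 231.9] [257.1 251.6]
near 2.2 [340.7 195.7] [316.8 263.3]
near 2.5 [319.8 237.6] [256.1 257.2]
near 2.5 [345.  201.2] [315.1 268.8]
near 2.7 [321.9 241.4] [255.7 259.8]
near 2.7 [346.8 204.9] [314.  271.2]
13.0
```

```bash
python3 -c "
from rig import manip
print(manip.sign_off())"
```

```text
the job is handed in; nothing more can be done
None
```

Both top flaps of the carton are folded well past upright and stayed open after I withdrew the arm. I handed the job in at about 13 s of the 48 s allowed.

- **Near flap:** I pushed it back first, with shut fingers. It stands at about 2.5 rad.
- **Far flap:** I lifted it by light pressure on its free edge. Then I opened the jaws so the front finger reached under the track's front edge, and folded the flap to about 2.4–2.5 rad.
- **Forces:** The wrist force read about 10 N at most at the points where I sampled it. I saw no sign of touching the track.
- **Other things on the shelf:** Comparing the first and last top pictures, the jar, square cutter, plunger cutter and spatula had not shifted (0 px).
- **Packed cutters:** The fingertips stayed at least 40 mm above them and, by the planned heights, never touched them. The image check on the packed plunger also showed no shift, but the match was weak (0.51), because a flap partly hid it in the first picture.
- **Final view:** I had used up the 12 viewed pictures, so I checked the last state by numbers from the images rather than by eye.

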